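Seat a lock body in a funnel nest against its sprung stop

TASK

Set the blue lock body on the bench with its rounded nose between the flared aluminium guides, then slide it along the bench into the nest until it has centred itself in the channel and bears on the red sprung stop: by feel, press it home with a steady 12 newtons or so beyond what the sliding takes, for about a second (18 on the nest would strain it). Leave it lying flat in the channel, let go and still resting against the stop, and do not disturb the padlock, the hinge or the hasp.

Things in the scene. Friction and masses are not known exactly. Their poses are not given: they have to be found in the camera images.
- lock_mid (a point): Centre (17 mm up) of the blue steel lock body, a loose block 90 (x) x 44 (y) x 34 mm, 0.4 to 0.6 kg, brass keyhole disc on top, bare steel plate on its flat rear (-x, 45 mm behind). Its nose (+x, 45 mm ahead) has corners rounded to 10 mm. Starts flat on the bench left or right of the nest, nose roughly away from the robot. Sliding it takes a few N, varying from day to day.
- nest: Aluminium nest fixed to the bench, no floor (the lock slides on the bench, z = 0). Origin on the bench at the throat; +x into the channel. x = 0 to 112 mm: two parallel rails 12 mm thick, 30 mm high, channel 47 mm wide (y = -23.5 to 23.5). x = -80 mm to 0: the rails flare at 18 degrees each to a mouth 99 mm wide. The seated lock's rear stays in the flare, with room for fingers.
- stop_zone (a point): A fixed point of the nest, x = 57 mm, 17 mm up: middle of the range where the face of the red sprung stop pad (34 mm wide, 6 to 28 mm up) may stand. Its true setting is not reported: the face, unpressed, is anywhere 15 mm before to 15 mm beyond this point. It yields up to 6 mm at 8 N/mm plus 1.5 N per 10 mm/s, returns slowly; bench friction then keeps the released lock against it.
- padlock: Tarnished brass padlock lying flat, body 46 x 44 x 20 mm with a steel shackle reaching 58 mm ahead (+x) of its origin (under the centre of its body). On the other side of the nest from the lock body. Not to be moved.
- flag_hinge: Stainless flag hinge lying flat, 76 x 70 x 12 mm; origin at the bench under its knuckle. Beyond, left of the nest. Not to be moved.
- hasp: Cast-aluminium hasp lying flat, 90 x 38 x 14 mm; origin at the bench under its middle. Beyond, right of the nest. Not to be moved.
Not all that is in view belongs to the job. Of the things like the part that bears lock_mid, leave any that is turquoise; of the rest the larger one is meant. Several things look just like the nest: the one meant starts farthest to the robot's left.

How it is judged:
By the outcome, as a careful person would: the job done as asked, in the order asked, and still so for the second after the job is handed in, with the robot touching nothing.
It also fails if it takes over 72 s, if anything falls off the work surface, if the arm or the gripper's body presses on something with over 40 N, if the wrist force passes 120 N, or if a joint passes its speed limit or range.

ROBOT

A 7-joint arm with a two-finger parallel gripper is mounted at the origin on the work surface. World frame = base frame: x ahead of the robot, y to its left, z up, the work surface at z = 0. Lengths are in m, angles in rad, forces in N, time in s.
With the tool pointing down it reaches from about 0.4 to 0.85 m from the base axis. Payload 10.4 kg.
Tool frame: the origin (TCP) lies midway between the tips of the shut fingers; the grasp point (between the pads) lies 19 mm behind it; z points along the fingers, y is the line along which they close (so a half turn about z gives the same grasp; the last joint's range is limited). The gripper opens to 85 mm and grips with 20 to 120 N. Pads are 22 mm wide; open, the fingers measure 114 mm over their backs; the gripper's body (76 mm by 85 mm) begins 54 mm behind the grasp point. The pads swing forward as they close: fully open they stand 13 mm farther back than shut.
Start: joints at [1.219, 0.332, -0.065, 1.46, 0.022, 1.35, -0.088], TCP at [0.202, -0.592, 0.231] pointing down, gripper open.
Joint ranges: [-2.6, 2.6], [-0.5, 2.12], [-1.47, 1.34], [0.16, 2.42], [-1.27, 4.41], [0.06, 2.06], [-2.6, 2.6]. Speed limits (rad/s): [2.22, 2.22, 2.79, 2.79, 3.14, 3.14, 3.14].

INTERFACE

Orientations are given as a unit quaternion [x, y, z, w].
In Python, from workcell import get_obs, camera, camera_params, hand_in gives the robot as it stands.
- The arm moves only by the tool carry_out, never from a script. Its argument "commands" is a list that holds one entry, the list of rows, each a list of 6 numbers: the shift along the tool's x, y, z in units of 40 mm (1.0 is 40 mm), then the turn, a rotation vector about the tool's x, y, z in units of 6 degrees (1.0 is 6 degrees). In form: [[[x, y, z, ax, ay, az], ...]]. A call has 1 to 20 rows; each row shifts and turns the commanded pose from where the row before left it, along the tool's axes as they then stand; what a row does not reach is not made up. A row lasts 1/12 s, in which the tool goes at most 41.7 mm and 7.16 degrees, less where a joint would pass 70% of its speed; a pose out of reach is approached as far as the arm can. A call is refused whole if a number of a shift passes 1 or a number of a turn 1, either way. A call with a gripper value outside its range is refused whole. "hand" is the closure, from -1 (fully open) to 1 (shut), set as the call begins (left out, the last holds). The fingers move at their own pace and stop on an object; "force" is the grip in N (left out, the last holds). Time passes only in rows, so rows that do not move let the fingers close. It gives the time, the measured TCP pose, the force, the opening and the grip force at its end, in the units of the state.
- get_obs(): the state, without advancing time (a new reading comes with each control period).
- camera(name): name is "scene" or "top" or "wrist"; returns the picture (400x640x3 uint8, red, green, blue); there is no depth.
- camera_params(name): a dict with "mtx" (3x3 intrinsics, pixels), "k1" (the pictures are not rectified: a ray, as slopes to the right and down, at radius r is drawn at 1 + k1 r^2 times it, then the intrinsics apply), "R" (3x3) and "t" (3): a world point X has camera coordinates R X + t. Camera axes: x right, y down, z forward; pixel columns grow to the right and rows downward; lengths in m; the calibration is good to about 2 mm. A picture is of the moment at which its call begins: read the wrist's pose just before it. camera_params takes no time and is no camera call; for the wrist camera it gives the pose at the moment of the call.
- hand_in(): hands the job in; it is judged then, once.
The state is a dict: "clock": time; "joint_pos": joint angles; "joint_velocities": joint speeds; "tau": joint torques, N m; "position": TCP position; "ee_rot": TCP orientation; "ft_force": force on the tool from outside, world axes, zero at the start; "torque": the same for the moment, N m; "grip_width": opening from 0.0 (shut) to 1.0 (fully open); "grasp_force": force on a finger pad.
Only numpy, scipy, OpenCV 4.12 (cv2) and the standard library are available. Lean on these libraries where they do the work, as an engineer would, in place of code of your own. Each camera call takes 0.05 s, during which the arm holds its last target. There are 200 camera calls.

## Working session

There is one attempt and no reset: what is moved stays moved. The work goes in short steps, Python scripts to look and compute and a tool call to move; the robot and the scene stay as the last step left them, time stands still between calls to the robot, and variables do not carry over. Pictures are saved under pics/ and viewed, at most 10 in all, crops included, and the job is handed in when it is done.

Besides the shell and the picture viewer there is one more tool, called after ">>>" as name([rows], argument=value, ...), one row to a line, values as JSON. carry_out: Moves the arm, as the interface text tells. Its arguments: {"type":"object","properties":{"commands":{"type":"array"},"hand":{"type":"number"},"force":{"type":"number"}},"required":["commands"]}

```bash
mkdir -p pics; cat > h.py <<'E'
import numpy as np, cv2
from workcell import get_obs, camera, camera_params
from scipy.spatial.transform import Rotation as Ro
def und(p,u,v):
    K=np.array(p["mtx"]);d=np.array([(u-K[0,2])/K[0,0],(v-K[1,2])/K[1,1]]);s=d.copy()
    for _ in range(20): s=d/(1+p["k1"]*(s@s))
    return s
def w(p,u,v,z):
    R=np.array(p["R"]);t=np.array(p["t"]);r=R.T@np.append(und(p,u,v),1);c=-R.T@t
    return c+r*(z-c[2])/r[2]
def px(p,X):
    c=np.array(p["R"])@X+np.array(p["t"]);s=c[:2]/c[2];s=s*(1+p["k1"]*(s@s));K=np.array(p["mtx"])
    return K[0,0]*s[0]+K[0,2],K[1,1]*s[1]+K[1,2]
def snap(n,f):
    im=camera(n)[:,:,::-1];cv2.imwrite(f,im);return im
E
python3 - <<'E'
from h import *
a=snap("top","pics/top_raw.png");b=snap("scene","pics/scene_raw.png")
cv2.imwrite("pics/top1.png",cv2.resize(a,(800,500),interpolation=cv2.INTER_CUBIC))
cv2.imwrite("pics/sc1.png",cv2.resize(b,(800,500),interpolation=cv2.INTER_CUBIC))
print(get_obs())
for n in("top","scene"):print(n,camera_params(n))
E
```

```text
{'clock': 0.1, 'joint_pos': array([ 1.21939225,  0.33281096, -0.06467562,  1.46085831,  0.02156064,
        1.34989647, -0.08849263]), 'joint_velocities': array([-5.18065124e-04, -1.41310286e-03, -2.11372899e-04, -2.27359076e-03,
        2.04767314e-05, -2.74784694e-04, -1.71447763e-04]), 'tau': array([ 1.16647858e-03, -6.26747060e+01,  4.89764102e-02, -3.92432070e+01,
        1.63284206e-02,  6.93231414e-03, -1.26728291e-04]), 'position': array([ 0.20170672, -0.59120136,  0.23059352]), 'ee_rot': array([ 9.86516611e-01,  1.63659914e-01, -1.18206526e-04, -6.28928487e-04]), 'ft_force': array([-0.13166095, -0.03090819, -0.49740283]), 'torque': array([ 0.05022955, -0.01714576,  0.01084556]), 'grasp_force': 0.0, 'grip_width': 0.9916564961198135}
top {'mtx': array([[480.97066015,   0.        , 322.21628006],
       [  0.        , 480.97066015, 195.13057949],
       [  0.        ,   0.        ,   1.        ]]), 'k1': 0.03345464681090658, 'R': array([[-0.02479889, -0.99966694, -0.00714331],
       [-0.98133634,  0.02570594, -0.1905733 ],
       [ 0.19069346,  0.00228398, -0.98164698]]), 't': array([-0.00521899,  0.49767742,  1.37881052])}
scene {'mtx': array([[438.06466281,   0.        , 315.94906832],
       [  0.        , 438.06466281, 193.03337576],
       [  0.        ,   0.        ,   1.        ]]), 'k1': -0.0652213173657973, 'R': array([[-0.57033195,  0.82140827,  0.00315097],
       [ 0.7059665 ,  0.49213059, -0.5093317 ],
       [-0.41991996, -0.28826367, -0.86056452]]), 't': array([ 0.30518569, -0.33405937,  1.6541037 ])}
```

View pics/top1.png

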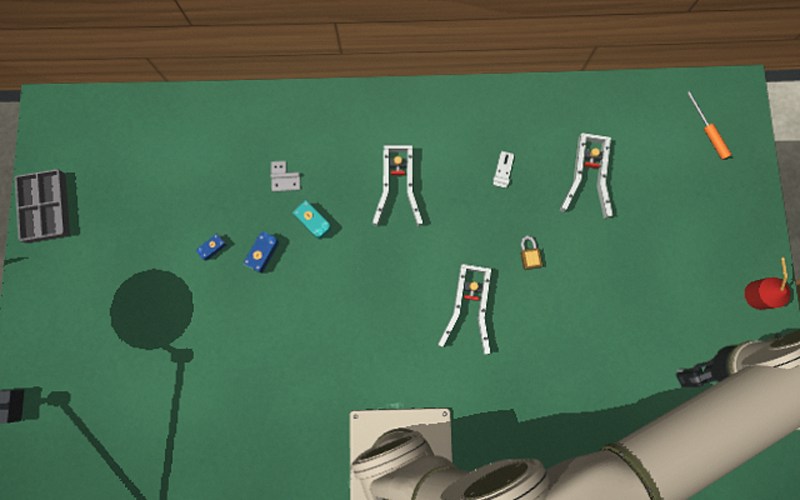

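View pics/sc1.png

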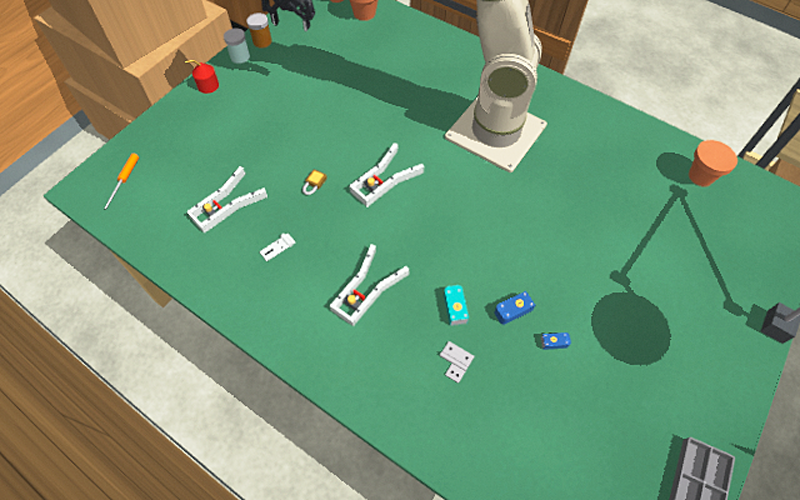

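Seen in the top view (800x500 scale): the lock candidates are the large blue one (261,252), a small blue one (211,247) and a turquoise one (312,218). I choose (261,252). The nest candidates are (400,185), (588,175) and (470,308). The one farthest left is (400,185). Next I check both in a close crop.

```bash
python3 - <<'E'
from h import *
a=cv2.imread("pics/top_raw.png")
cv2.imwrite("pics/crop.png",cv2.resize(a[105:225,155:355],(800,480),interpolation=cv2.INTER_CUBIC))
E
```

```text
(no output)
```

View pics/crop.png

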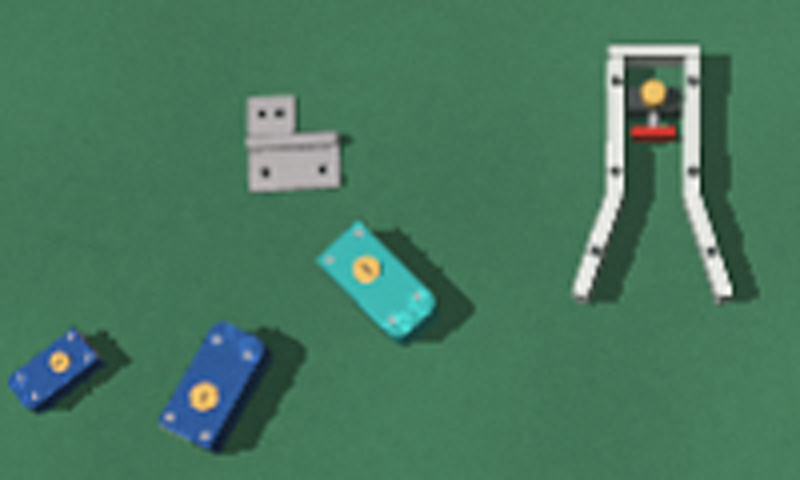

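```bash
python3 - <<'E'
from h import *
p=camera_params("top")
def P(x,y,z): return w(p,(x+.5)/4-.5+155,(y+.5)/4-.5+105,z)
for n,x,y,z in [("rl",162,422,.034),("rr",210,444,.034),("noseL",218,322,.034),("noseR",268,340,.034),("rearmid",186,433,.034),("nosemid",243,332,.034),("disc",204,396,.034),("thL",624,193,.03),("thR",684,193,.03),("outL",608,46,.03),("outR",700,46,.03),("mouthL",575,296,.03),("mouthR",730,296,.03),("pad",653,139,.028),("hingeNear",250,190,.01),("turq",400,340,.034)]:
    print(n,P(x,y,z).round(4))
E
```

```text
rl [0.4645 0.3614 0.034 ]
rr [0.447  0.3254 0.034 ]
noseL [0.5396 0.3214 0.034 ]
noseR [0.5248 0.2836 0.034 ]
rearmid [0.4558 0.3434 0.034 ]
nosemid [0.5314 0.3025 0.034 ]
disc [0.4834 0.3306 0.034 ]
thL [0.6333 0.0143 0.03  ]
thR [ 0.632  -0.0315  0.03  ]
outL [0.7516 0.0243 0.03  ]
outR [ 0.7496 -0.047   0.03  ]
mouthL [0.5536 0.053  0.03  ]
mouthR [ 0.5505 -0.0642  0.03  ]
pad [ 0.6763 -0.0088  0.028 ]
hingeNear [0.649  0.3044 0.01  ]
turq [0.5222 0.1846 0.034 ]
```

The crop shows the chosen blue lock at about (213,385), nose to the upper right, and its keyhole disc at (204,396). The nest's throat is at (654,193) and its red pad face at (653,139). Measured: lock centre about (0.494, 0.323) at yaw -28°, throat about (0.6325, -0.0086) at yaw about -1.3°, and channel and lock widths close to the stated sizes.

>>> carry_out([
  [[0.85,-0.57,0,0,0,0],[0.85,-0.57,0,0,0,0],[0.85,-0.57,0,0,0,0],[0.85,-0.57,0,0,0,0],[0.85,-0.57,0,0,0,0],[0.85,-0.57,0,0,0,0],[0.85,-0.57,0,0,0,0],[0.85,-0.57,0,0,0,0],[0.85,-0.57,0,0,0,0],[0.85,-0.57,0,0,0,0],[0.85,-0.57,0,0,0,0],[0.85,-0.57,0,0,0,0],[0.29,-0.98,0,0,0,0],[0.29,-0.98,0,0,0,0],[0.29,-0.98,0,0,0,0],[0.29,-0.98,0,0,0,0],[0.29,-0.98,0,0,0,0],[0.29,-0.98,0,0,0,0],[0.29,-0.98,0,0,0,0],[0.29,-0.98,0,0,0,0]],
], hand=-1)

```text
clock: 1.77
position: [0.4856, 0.1277, 0.2313]
ee_rot: [0.987, 0.164, 0.0, 0.0]
ft_force: [1.2, -0.3, 0.4]
grip_width: 1.002
grasp_force: 0.0
```

>>> carry_out([
  [[0.29,-0.98,0,0,0,0],[0.29,-0.98,0,0,0,0],[0.29,-0.98,0,0,0,0],[0.29,-0.98,0,0,0,0],[0.29,-0.98,0,0,0,0],[0,0,0,0,0,-1],[0,0,0,0,0,-1],[0,0,0,0,0,-1],[0,0,0,0,0,-1],[0,0,0,0,0,-1],[0,0,0,0,0,-1],[0,0,0,0,0,-1],[0,0,0,0,0,-1],[0,0,0,0,0,-1],[0,0,0,0,0,-1],[0,0,0,0,0,-1],[0,0,0,0,0,-1],[0,0,0,0,0,-1],[0,0,0,0,0,-1],[0,0,0,0,0,-1]],
])

```text
clock: 3.43
position: [0.4777, 0.3299, 0.2309]
ee_rot: [0.58, 0.815, -0.0, -0.0]
ft_force: [-0.1, -0.1, 0.8]
grip_width: 0.999
grasp_force: 0.0
```

>>> carry_out([
  [[0,0,0,0,0,-1],[0,0,0,0,0,-1],[0,0,0,0,0,-1],[0,0,0,0,0,-1],[0,0,0,0,0,-1],[0,0,0,0,0,-1],[0,0,0,0,0,-1],[0,0,0.5,0,0,-0.1],[0,0,0,0,0,0]],
])

```text
clock: 4.18
position: [0.4772, 0.3289, 0.2084]
ee_rot: [0.247, 0.969, -0.001, -0.001]
ft_force: [-0.4, -1.3, -1.3]
grip_width: 0.999
grasp_force: 0.0
```

```bash
python3 - <<'E'
from h import *
o=get_obs();p=camera_params("wrist");a=snap("wrist","pics/w_raw.png")
np.savez("w1.npz",**{k:np.array(v) for k,v in p.items()})
cv2.imwrite("pics/w1.png",cv2.resize(a,(800,500)))
print(o["clock"],o["position"],Ro.from_quat(o["ee_rot"]).as_matrix()[:,0],o["ft_force"],o["joint_pos"])
for c in [(.494,.323,.034)]:print(px(p,np.array(c)))
E
```

```text
4.1833 [0.47715804 0.32889217 0.20836738] [-0.87844766  0.4778359   0.00160334] [-0.35925931 -1.27224682 -1.29763388] [ 0.22701084  0.52064871 -1.21290514  1.56971728  0.49131135  1.40008389
  0.04332157]
(np.float64(318.62463589770994), np.float64(197.76435976545457))
```

View pics/w1.png

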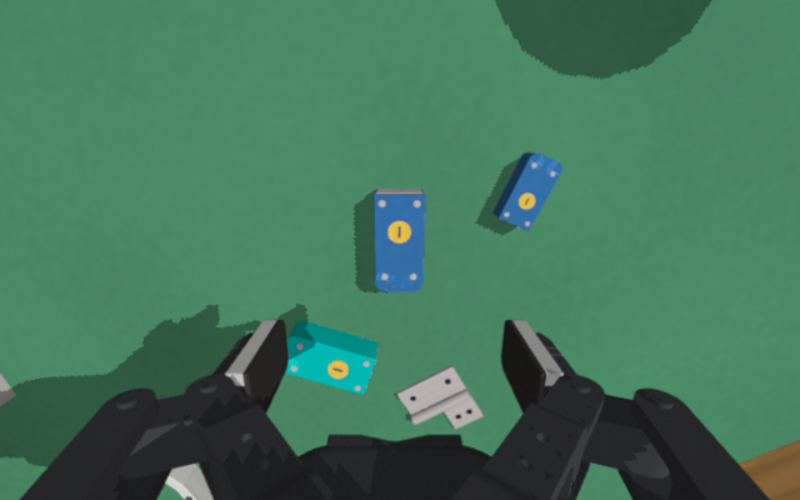

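The wrist view shows the lock centred at about (400,241) with its steel rear plate at the top (row 192) and nose at row 291. Its sides are almost vertical in the image, so the tool is aligned with it.

```bash
python3 - <<'E'
from h import *
p=np.load("w1.npz");p={k:p[k] for k in p}
f=lambda x,y:w(p,(x+.5)*.8-.5,(y+.5)*.8-.5,.034)
r=(f(375.5,193)+f(424.5,193))/2; n=(f(377,291)+f(423,291))/2;d=(n-r);L=np.linalg.norm(d);d/=L
c=(r+n)/2
o=get_obs();M=Ro.from_quat(o["ee_rot"]).as_matrix()
print("w",np.linalg.norm(f(375.5,193)-f(424.5,193)),"L",L,"c",c,"yaw",np.degrees(np.arctan2(d[1],d[0])), "toolx yaw",np.degrees(np.arctan2(M[1,0],M[0,0])))
g=c-.015*d; g[2]=.012
print("tool delta units",M.T@(g-o["position"])/.04)
E
```

```text
w 0.04184685857283702 L 0.09051964189519497 c [0.49194831 0.32571698 0.034     ] yaw -28.2531478928314 toolx yaw 151.383693185054
tool delta units [4.65107720e-03 1.10178188e-01 4.94313590e+00]
```

>>> carry_out([
  [[0,0.11,0.8,0,0,0],[0,0,0.9,0,0,0],[0,0,0.9,0,0,0],[0,0,0.9,0,0,0],[0,0,0.7,0,0,0],[0,0,0.5,0,0,0],[0,0,0.24,0,0,0],[0,0,0,0,0,0],[0,0,0,0,0,0]],
])

```text
clock: 4.98
position: [0.4803, 0.3345, 0.0147]
ee_rot: [0.247, 0.969, 0.0, 0.0]
ft_force: [0.4, 0.2, -0.0]
grip_width: 1.0
grasp_force: 0.0
```

>>> carry_out([
  [[0,0,0,0,0,0],[0,0,0,0,0,0],[0,0,0,0,0,0],[0,0,0,0,0,0],[0,0,0,0,0,0],[0,0,0,0,0,0],[0,0,0,0,0,0],[0,0,0,0,0,0],[0,0,0,0,0,0],[0,0,0,0,0,0]],
], hand=1, force=40)

```text
clock: 5.82
position: [0.4804, 0.3341, 0.0147]
ee_rot: [0.247, 0.969, 0.0, 0.001]
ft_force: [-0.5, -2.6, 6.0]
grip_width: 0.504
grasp_force: 41.0
```

>>> carry_out([
  [[0,0,-0.3,0,0,0],[0,0,-0.6,0,0,0],[0,0,-0.8,0,0,-0.9],[0,0,-0.5,0,0,-0.9],[0,0,0,0,0,-0.9],[0,0,0,0,0,-0.9],[0,0,0,0,0,-0.9],[-0.15,-0.7,0,0,0,0],[-0.15,-0.85,0,0,0,0],[-0.15,-0.85,0,0,0,0],[-0.15,-0.85,0,0,0,0],[-0.15,-0.85,0,0,0,0],[-0.15,-0.85,0,0,0,0],[-0.15,-0.85,0,0,0,0],[-0.15,-0.85,0,0,0,0],[-0.15,-0.85,0,0,0,0],[-0.15,-0.7,0,0,0,0],[0,-0.3,0,0,0,0],[0,0,0,0,0,0],[0,0,0,0,0,0]],
])

```text
clock: 7.48
position: [0.5303, -0.0078, 0.102]
ee_rot: [0.014, 1.0, 0.0, -0.0]
ft_force: [-0.6, 1.2, -5.2]
grip_width: 0.506
grasp_force: 43.0
```

```bash
python3 - <<'E'
from h import *
o=get_obs();p=camera_params("wrist");a=snap("wrist","pics/w2_raw.png");b=snap("top","pics/t2_raw.png")
np.savez("w2.npz",**{k:np.array(v) for k,v in p.items()})
x=cv2.resize(b[80:230,240:400],(640,600),interpolation=cv2.INTER_CUBIC)
cv2.imwrite("pics/t2.png",x)
cv2.imwrite("pics/w2.png",cv2.resize(a,(800,500)))
M=Ro.from_quat(o["ee_rot"]).as_matrix()
print(o["clock"],o["position"],M.round(4),o["ft_force"],o["grip_width"],o["joint_pos"].round(2))
E
```

```text
7.4833 [ 0.53029477 -0.00783359  0.10195228] [[-9.996e-01  2.860e-02 -4.000e-04]
 [ 2.860e-02  9.996e-01  0.000e+00]
 [ 4.000e-04  0.000e+00 -1.000e+00]] [-0.61771375  1.22410607 -5.19258049] 0.5055108319163306 [ 0.97  0.62 -1.32  1.82  0.64  1.23  1.  ]
```

View pics/w2.png

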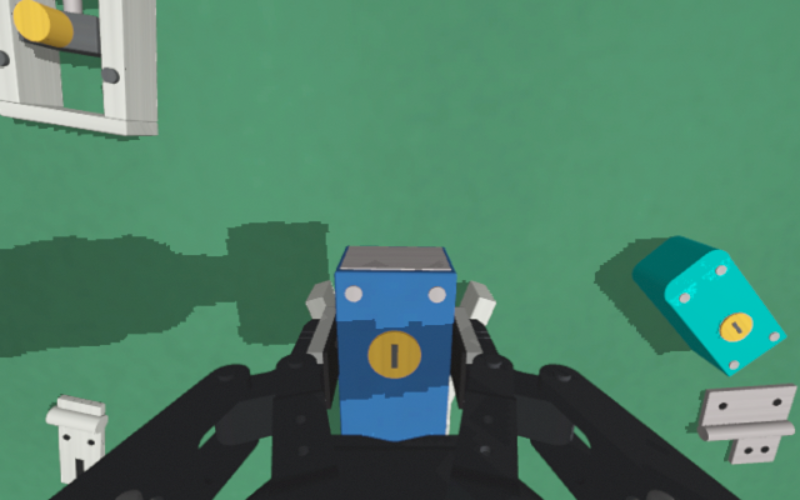

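View pics/t2.png

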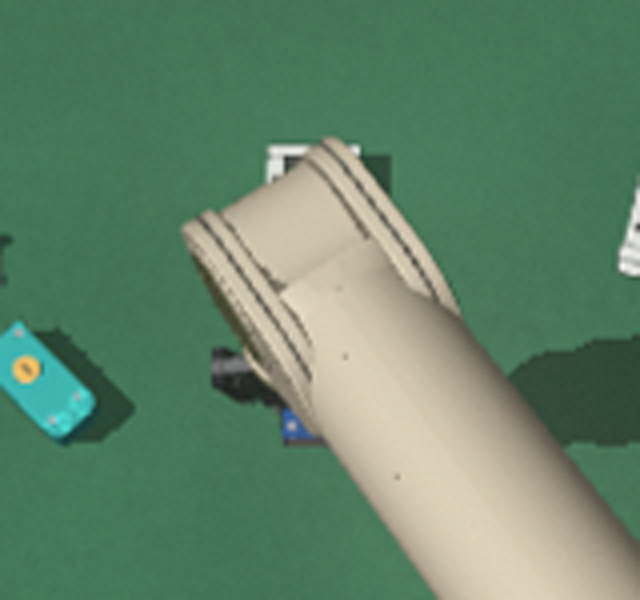

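The wrist picture shows the lock held squarely, rear plate at rows 247–270. The arm hides the nest in the top view. By the numbers the nose will land about 42 mm short of the throat, inside the flare.

>>> carry_out([
  [[0,0,0.5,0,0,0],[0,0,0.7,0,0,0],[0,0,0.5,0,0,0],[0,0,0.25,0,0,0],[0,0,0.15,0,0,0],[0,0,0.06,0,0,0],[0,0,0.02,0,0,0],[0,0,0,0,0,0],[0,0,0,0,0,0]],
])

```text
clock: 8.33
position: [0.5313, -0.0073, 0.0154]
ee_rot: [0.014, 1.0, -0.0, 0.001]
ft_force: [-0.1, 0.5, -4.6]
grip_width: 0.505
grasp_force: 43.0
```

>>> carry_out([
  [[0,0,0.02,0,0,0],[0,0,0,0,0,0],[0,0,0,0,0,0]],
])

```text
clock: 8.58
position: [0.5312, -0.0075, 0.0148]
ee_rot: [0.014, 1.0, -0.0, 0.001]
ft_force: [-3.6, -1.3, 6.4]
grip_width: 0.501
grasp_force: 44.2
```

>>> carry_out([
  [[0,0,0,0,0,0],[0,0,0,0,0,0],[0,0,0,0,0,0],[0,0,0,0,0,0],[0,0,0,0,0,0],[0,0,0,0,0,0],[0,0,0,0,0,0],[0,0,0,0,0,0]],
], hand=-0.4)

```text
clock: 9.25
position: [0.5306, -0.0075, 0.0137]
ee_rot: [0.014, 1.0, -0.0, 0.0]
ft_force: [0.1, -0.2, 0.4]
grip_width: 0.698
grasp_force: 0.0
```

>>> carry_out([
  [[0.2,0,0,0,0,0],[0.4,0,0,0,0,0],[0.5,0,0,0,0,0],[0.4,0,0,0,0,0],[0.2,0,0,0,0,0],[0,0,0,0,0,0]],
])

```text
clock: 9.75
position: [0.4609, -0.006, 0.0134]
ee_rot: [0.013, 1.0, -0.001, -0.001]
ft_force: [0.3, -0.5, -0.7]
grip_width: 0.7
grasp_force: 0.0
```

>>> carry_out([
  [[0,0,0,0,0,0],[0,0,0,0,0,0],[0,0,0,0,0,0],[0,0,0,0,0,0],[0,0,0,0,0,0],[0,0,0,0,0,0],[0,0,0,0,0,0],[0,0,0,0,0,0],[0,0,0,0,0,0],[0,0,0,0,0,0],[0,0,0,0,0,0],[0,0,0,0,0,0]],
], hand=1)

```text
clock: 10.75
position: [0.4627, -0.0057, 0.0137]
ee_rot: [0.014, 1.0, -0.0, 0.0]
ft_force: [-0.3, 0.6, 0.8]
grip_width: -0.005
grasp_force: 0.0
```

```bash
python3 - <<'E'
from h import *
o=get_obs();a=snap("scene","pics/s3_raw.png");b=snap("top","pics/t3_raw.png")
x=cv2.resize(b[90:190,260:400],(560,400),interpolation=cv2.INTER_CUBIC)
p=camera_params("scene");u,v=map(int,px(p,np.array([.6,0,0])));print(u,v)
y=cv2.resize(a[v-50:v+50,u-55:u+5+0],(240,400),interpolation=cv2.INTER_CUBIC)
y=cv2.resize(a[v-50:v+50,max(u-30,0):max(u-30,0)+60],(240,400),interpolation=cv2.INTER_CUBIC)
cv2.imwrite("pics/c3.png",np.hstack([x,y]))
print(o["clock"],o["position"],o["ft_force"],o["grip_width"],o["joint_pos"].round(2))
E
```

```text
304 220
10.75 [ 0.46265643 -0.00566363  0.01370832] [-0.34957892  0.55308359  0.77729531] -0.004974560217395217 [ 1.01  0.62 -1.29  2.05  0.71  1.03  0.92]
```

View pics/c3.png

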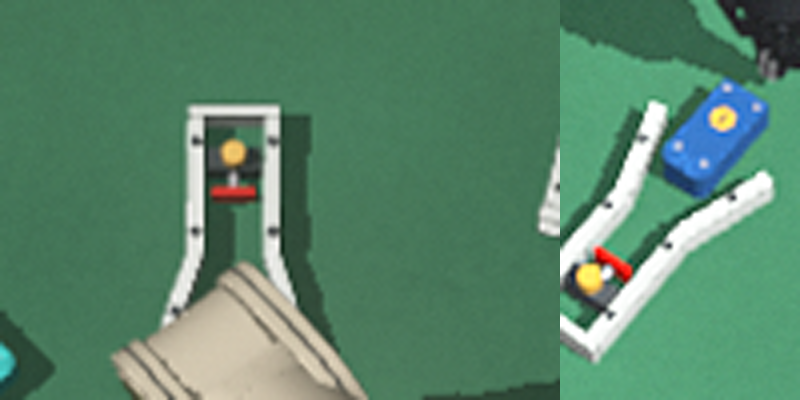

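The nest is clear. The lock lies flat with its nose between the flares, the shut fingers are behind its rear, and the red pad face is at about (233,200).

>>> carry_out([
  [[0,0,0.2,0,0,0],[-0.2,0,0,0,0,0],[-0.2,0,0,0,0,0],[-0.1,0,0,0,0,0],[-0.1,0,0,0,0,0],[-0.1,0,0,0,0,0],[-0.1,0,0,0,0,0],[-0.1,0,0,0,0,0],[-0.1,0,0,0,0,0],[-0.1,0,0,0,0,0],[-0.1,0,0,0,0,0]],
])

```text
clock: 11.77
position: [0.5109, -0.007, 0.0056]
ee_rot: [0.014, 1.0, -0.0, -0.0]
ft_force: [-1.8, -0.7, 0.2]
grip_width: -0.002
grasp_force: 1.2
```

>>> carry_out([
  [[-0.1,0,0,0,0,0],[-0.1,0,0,0,0,0],[-0.1,0,0,0,0,0],[-0.1,0,0,0,0,0],[-0.1,0,0,0,0,0]],
])

```text
clock: 12.18
position: [0.531, -0.0076, 0.0056]
ee_rot: [0.014, 1.0, -0.0, 0.0]
ft_force: [-1.4, -0.1, -1.3]
grip_width: -0.0
grasp_force: 0.8
```

>>> carry_out([
  [[-0.08,0,0,0,0,0],[-0.08,0,0,0,0,0],[-0.08,0,0,0,0,0],[-0.08,0,0,0,0,0],[-0.08,0,0,0,0,0],[-0.05,0,0,0,0,0],[-0.05,0,0,0,0,0]],
])

```text
clock: 12.77
position: [0.5509, -0.008, 0.0057]
ee_rot: [0.014, 1.0, -0.0, 0.0]
ft_force: [-2.7, 0.5, 0.5]
grip_width: 0.003
grasp_force: 1.2
```

```bash
python3 - <<'E'
from h import *
o=get_obs();a=snap("scene","pics/s4_raw.png");b=snap("top","pics/t4_raw.png")
x=cv2.resize(b[90:190,290:370],(480,600),interpolation=cv2.INTER_CUBIC)
y=cv2.resize(a[180:280,260:310],(300,600),interpolation=cv2.INTER_CUBIC)
cv2.imwrite("pics/c4.png",np.hstack([x,y]))
print(o["clock"],o["position"],o["ft_force"])
E
```

```text
12.7667 [ 0.55085379 -0.00802126  0.00572416] [-2.70510508  0.47917161  0.52189328]
```

View pics/c4.png

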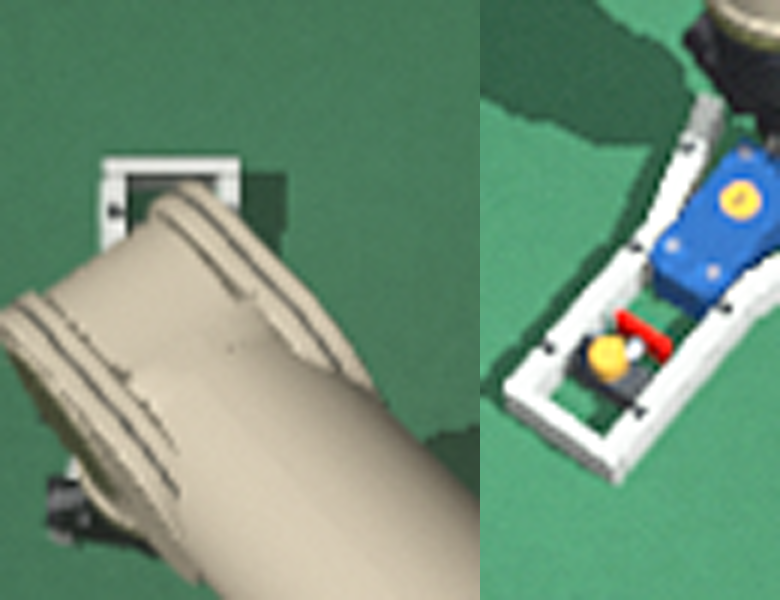

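The nose has entered the channel and is heading for the red pad at (645,335), with about 20–25 mm still to go.

>>> carry_out([
  [[-0.04,0,0,0,0,0],[-0.04,0,0,0,0,0],[-0.04,0,0,0,0,0],[-0.04,0,0,0,0,0],[-0.04,0,0,0,0,0],[-0.03,0,0,0,0,0],[-0.02,0,0,0,0,0],[-0.02,0,0,0,0,0]],
])

```text
clock: 13.53
position: [0.5615, -0.0083, 0.0057]
ee_rot: [0.014, 1.0, -0.0, -0.0]
ft_force: [-4.2, 0.6, 2.6]
grip_width: 0.002
grasp_force: 2.1
```

>>> carry_out([
  [[-0.02,0,0,0,0,0],[-0.02,0,0,0,0,0],[-0.02,0,0,0,0,0],[-0.02,0,0,0,0,0]],
])

```text
clock: 13.87
position: [0.5647, -0.0085, 0.0057]
ee_rot: [0.014, 1.0, -0.0, 0.0]
ft_force: [-3.4, 0.7, 2.9]
grip_width: -0.0
grasp_force: 2.0
```

>>> carry_out([
  [[-0.02,0,0,0,0,0],[-0.02,0,0,0,0,0],[-0.02,0,0,0,0,0]],
])

```text
clock: 14.12
position: [0.5671, -0.0085, 0.0057]
ee_rot: [0.014, 1.0, -0.0, 0.0]
ft_force: [-5.0, 1.2, 2.4]
grip_width: -0.005
grasp_force: 2.0
```

>>> carry_out([
  [[-0.02,0,0,0,0,0],[-0.02,0,0,0,0,0],[-0.02,0,0,0,0,0]],
])

```text
clock: 14.37
position: [0.5695, -0.0086, 0.0057]
ee_rot: [0.014, 1.0, -0.0, 0.0]
ft_force: [-4.2, 1.6, 2.2]
grip_width: -0.0
grasp_force: 2.0
```

>>> carry_out([
  [[-0.02,0,0,0,0,0],[-0.02,0,0,0,0,0]],
])

```text
clock: 14.53
position: [0.5711, -0.0086, 0.0057]
ee_rot: [0.014, 1.0, -0.0, 0.0]
ft_force: [-3.5, 1.4, 2.4]
grip_width: 0.006
grasp_force: 2.0
```

>>> carry_out([
  [[-0.02,0,0,0,0,0],[-0.02,0,0,0,0,0]],
])

```text
clock: 14.7
position: [0.5727, -0.0086, 0.0057]
ee_rot: [0.014, 1.0, -0.0, 0.0]
ft_force: [-3.9, 0.4, 2.1]
grip_width: 0.001
grasp_force: 2.0
```

>>> carry_out([
  [[-0.02,0,0,0,0,0],[-0.01,0,0,0,0,0]],
])

```text
clock: 14.87
position: [0.5739, -0.0086, 0.0057]
ee_rot: [0.014, 1.0, -0.0, 0.0]
ft_force: [-4.9, 1.2, 3.6]
grip_width: 0.001
grasp_force: 2.0
```

>>> carry_out([
  [[-0.01,0,0,0,0,0],[-0.01,0,0,0,0,0]],
])

```text
clock: 15.03
position: [0.5746, -0.0087, 0.0057]
ee_rot: [0.014, 1.0, -0.0, -0.0]
ft_force: [-4.3, -0.2, 2.8]
grip_width: -0.0
grasp_force: 2.0
```

>>> carry_out([
  [[-0.02,0,0,0,0,0],[-0.01,0,0,0,0,0]],
])

```text
clock: 15.2
position: [0.5759, -0.0087, 0.0057]
ee_rot: [0.014, 1.0, -0.0, 0.0]
ft_force: [-4.3, -0.1, 2.1]
grip_width: -0.001
grasp_force: 2.0
```

>>> carry_out([
  [[-0.015,0,0,0,0,0],[-0.01,0,0,0,0,0]],
])

```text
clock: 15.37
position: [0.5769, -0.0088, 0.0057]
ee_rot: [0.014, 1.0, -0.0, 0.0]
ft_force: [-4.9, 2.0, 1.5]
grip_width: -0.002
grasp_force: 2.5
```

>>> carry_out([
  [[-0.01,0,0,0,0,0],[-0.01,0,0,0,0,0]],
])

```text
clock: 15.53
position: [0.5771, -0.0087, 0.0057]
ee_rot: [0.014, 1.0, -0.0, -0.001]
ft_force: [-8.4, 0.1, 6.6]
grip_width: 0.0
grasp_force: 4.0
```

>>> carry_out([
  [[-0.01,0,0,0,0,0]],
])

```text
clock: 15.62
position: [0.5773, -0.0087, 0.0057]
ee_rot: [0.013, 1.0, -0.0, -0.001]
ft_force: [-9.7, 0.3, 7.2]
grip_width: -0.002
grasp_force: 4.8
```

>>> carry_out([
  [[-0.01,0,0,0,0,0],[-0.01,0,0,0,0,0]],
])

```text
clock: 15.78
position: [0.5775, -0.0086, 0.0056]
ee_rot: [0.013, 1.0, -0.0, -0.001]
ft_force: [-12.7, 1.3, 8.3]
grip_width: -0.0
grasp_force: 6.3
```

>>> carry_out([
  [[-0.01,0,0,0,0,0],[0,0,0,0,0,0]],
])

```text
clock: 15.95
position: [0.5777, -0.0085, 0.0056]
ee_rot: [0.013, 1.0, -0.0, -0.002]
ft_force: [-12.5, 0.7, 9.5]
grip_width: 0.0
grasp_force: 6.3
```

>>> carry_out([
  [[-0.01,0,0,0,0,0],[-0.01,0,0,0,0,0],[0,0,0,0,0,0]],
])

```text
clock: 16.2
position: [0.5779, -0.0084, 0.0055]
ee_rot: [0.013, 1.0, -0.0, -0.002]
ft_force: [-15.7, 1.1, 11.5]
grip_width: 0.001
grasp_force: 7.8
```

>>> carry_out([
  [[0,0,-0.01,0,0,0],[0,0,-0.01,0,0,0]],
])

```text
clock: 16.37
position: [0.5779, -0.0084, 0.0057]
ee_rot: [0.013, 1.0, -0.0, -0.002]
ft_force: [-9.5, 0.6, -0.5]
grip_width: 0.002
grasp_force: 5.0
```

>>> carry_out([
  [[-0.01,0,0,0,0,0],[-0.01,0,0,0,0,0],[0,0,0,0,0,0]],
])

```text
clock: 16.62
position: [0.5782, -0.0084, 0.0056]
ee_rot: [0.013, 1.0, -0.0, -0.003]
ft_force: [-14.5, 0.8, 5.4]
grip_width: 0.001
grasp_force: 7.3
```

>>> carry_out([
  [[-0.006,0,-0.004,0,0,0],[-0.007,0,-0.004,0,0,0],[0,0,0,0,0,0]],
])

```text
clock: 16.87
position: [0.5783, -0.0084, 0.0057]
ee_rot: [0.013, 1.0, -0.0, -0.003]
ft_force: [-14.0, 1.3, 4.1]
grip_width: -0.003
grasp_force: 7.5
```

>>> carry_out([
  [[-0.006,0,-0.002,0,0,0],[-0.006,0,-0.002,0,0,0],[0,0,0,0,0,0]],
])

```text
clock: 17.12
position: [0.5785, -0.0083, 0.0057]
ee_rot: [0.013, 1.0, -0.0, -0.003]
ft_force: [-16.4, 1.7, 4.2]
grip_width: -0.005
grasp_force: 8.1
```

>>> carry_out([
  [[0,0,0,0,0,0],[0,0,0,0,0,0],[0,0,0,0,0,0]],
])

```text
clock: 17.37
position: [0.5784, -0.0084, 0.0057]
ee_rot: [0.013, 1.0, -0.0, -0.003]
ft_force: [-16.1, 1.9, 3.1]
grip_width: 0.003
grasp_force: 8.1
```

>>> carry_out([
  [[0,0,0,0,0,0],[0,0,0,0,0,0],[0,0,0,0,0,0],[0,0,0,0,0,0],[0,0,0,0,0,0],[0,0,0,0,0,0],[0,0,0,0,0,0],[0,0,0,0,0,0],[0,0,0,0,0,0],[0,0,0,0,0,0],[0,0,0,0,0,0]],
])

```text
clock: 18.28
position: [0.5784, -0.0084, 0.0057]
ee_rot: [0.013, 1.0, -0.0, -0.003]
ft_force: [-15.9, 1.5, 3.6]
grip_width: 0.002
grasp_force: 8.1
```

>>> carry_out([
  [[0.02,0,0,0,0,0],[0.02,0,0,0,0,0],[0.02,0,0,0,0,0],[0.02,0,0,0,0,0],[0.04,0,0,0,0,0],[0.08,0,0,0,0,0],[0.2,0,0,0,0,0],[0.4,0,0,0,0,0],[0.6,0,0,0,0,0],[0.6,0,0,0,0,0],[0.3,0,-0.3,0,0,0],[0,0,-0.6,0,0,0],[0,0,-0.6,0,0,0],[0,0,-0.3,0,0,0],[0,0,0,0,0,0]],
])

```text
clock: 19.53
position: [0.4912, -0.0065, 0.0813]
ee_rot: [0.014, 1.0, -0.001, 0.002]
ft_force: [-0.1, 0.7, 0.5]
grip_width: 0.002
grasp_force: 0.0
```

```bash
python3 - <<'E'
from h import *
o=get_obs();a=snap("scene","pics/s5_raw.png");b=snap("top","pics/t5_raw.png")
x=cv2.resize(b[90:190,250:410],(480,300),interpolation=cv2.INTER_CUBIC)
x=np.vstack([x,cv2.resize(a[100:300,100:420],(480,300))])
y=cv2.resize(a[180:280,260:310],(300,600),interpolation=cv2.INTER_CUBIC)
cv2.imwrite("pics/c5.png",np.hstack([x,y]))
print(o["clock"],o["position"],o["ft_force"])
E
```

```text
19.5333 [ 0.49123828 -0.0065316   0.08129172] [-0.09008867  0.74902028  0.49054795]
```

View pics/c5.png

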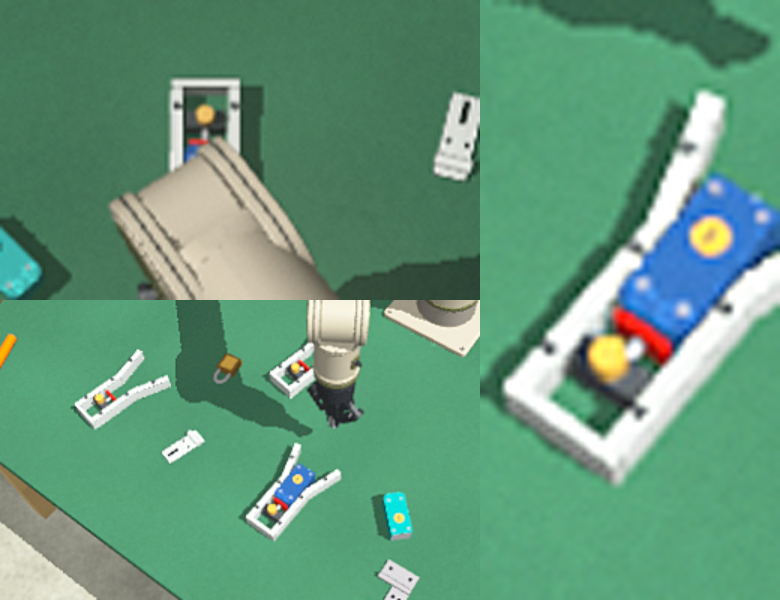

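The lock is flat in the channel with its nose against the red pad at (645,335). The gripper is clear, and the padlock, hinge and hasp look undisturbed.

```bash
python3 -c "
from workcell import hand_in
print(hand_in())"
```

```text
the job is handed in; nothing more can be done
None
```

I handed the job in at about 19.5 s: the blue lock lies flat in the channel of the left-most nest against the red stop, after I held it there for about a second at roughly 12 N beyond sliding (estimated from the wrist force), and the gripper is clear.

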